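Hold a cactus in tongs over its new pot

TASK

Pick up the tongs and use them to lift the ball-shaped cactus off the small clay pot it has been drying in, then hold it upright and centred over the empty white pot, its bare root hanging down inside the pot and its body clear above the rim, touching nothing but the tongs, so that soil can be filled in round it. Finish while still holding it there in the tongs: do not let go or set it down. It is spiny, so never touch it with the gripper itself, and leave the white pot and the other plants standing where they are.

Things in the scene. Friction and masses are not known exactly. Their poses are not given: they have to be found in the camera images.
- tongs_grip (a point): point mid-way between the tongs' two black rubber grip faces, 105 mm in front of the pin and 12 mm above the underside. x points from the pin to the jaws, y to the left arm, z up. The grip faces reach from 55 to 150 mm in front of the pin and from 3 to 21 mm above the underside; left alone they stand open, 56 mm wide over their outsides
- tongs_jaws (a point): point mid-way between the jaws, 113 mm in front of tongs_grip, same height and axes. The jaws are steel cups, a shallow V seen from above, 24 mm high, 32 mm long, 4 mm thick; left open they stand 72 mm apart at their nearest, 90 mm over their outsides. With 42.5 mm over the grips the jaws hold 52 mm between them; the grip faces are parallel at 51 mm
- tongs: steel kitchen-style tongs lying flat on the bench, 265 mm long with the hanging loop, 92 g, balanced about 5 mm in front of tongs_grip: two sprung arms joined by an upright pin (20 mm dia, 24 mm tall) at the back, each ending in a cupped jaw. Origin at the underside of the pin, x towards the jaws
- tongs_left: the tongs' left arm with its jaw; origin at the underside of the pin. Both arms swing equally about the pin: squeezing the grips by 1 mm closes the jaws by 2.1 mm. The spring pushes each grip outward with about 7 N (open) to 9 N (on the cactus), so squeezed to about 51 mm over the grips the tongs can be carried with the jaws open
- tongs_right: the tongs' right arm with its jaw; origin at the underside of the pin
- ball_center (a point): the ball-shaped (barrel) cactus, about as tall as wide: 52 mm dia, body 56 mm tall, straight-sided from 14 to 40 mm above its collar; about 90 g. This point is on its axis, 27 mm above the collar; z up. It sits loose in the mouth of a small clay pot, root hanging inside, this point then about 20 mm above the rim
- ball_collar (a point): the collar of the ball-shaped cactus, where its body ends and its root begins, on its axis
- ball_root (a point): the tip of its root, 30 mm below the collar
- ball: the ball-shaped cactus as a whole; origin at its collar, z up along its axis
- claypot_rim (a point): centre of the mouth of the small empty clay pot in which the ball-shaped cactus sits: 54 mm outside dia (57 over its band), 52 mm tall, loose, 130 g
- newpot_rim (a point): the empty white pot: centre of its mouth, 88 mm above the bench; z up. 105 mm over the lip, 92 mm inside at the rim, 80 mm deep, 420 g, loose
- column_center (a point): a tall columnar cactus, 50 mm dia and 100 mm tall, growing in a small clay pot of the same kind, its top 145 mm above the bench: leave it; point on its axis 50 mm above the bench
- button_center (a point): a low flat button-shaped cactus, 68 mm dia and 31 mm tall, growing in a third such clay pot: leave it; point on its axis 50 mm above the bench
- echeveria_center (a point): a leafy rosette succulent planted in a white pot 90 mm wide, in the same row, 120 mm wide and about 145 mm tall with its leaves: leave it; point on its axis 50 mm above the bench
- newpot: the empty white pot as a whole; origin at the centre of its foot

How it is judged:
By the outcome, as a careful person would: the job done as asked, in the order asked, and still so for the second after the job is handed in, while the arm keeps its last pose, push and grip.
It also fails if it takes over 58 s, if anything falls off the work surface, if the arm or the gripper's body presses on something with over 40 N, if the wrist force passes 120 N, or if a joint passes its speed limit or range.

ROBOT

A 6-joint arm with a two-finger parallel gripper is mounted at the origin on the work surface. World frame = base frame: x ahead of the robot, y to its left, z up, the work surface at z = 0. Lengths are in mm, angles in degrees, forces in N, time in s.
With the tool pointing down it reaches from about 375 to 750 mm from the base axis. Payload 9 kg.
Tool frame: the origin (TCP) lies between the finger pads; the fingertips stand 11 mm ahead of it and the grasp point (between the pads) lies 8 mm behind it; z points along the fingers, y is the line along which they close (so a half turn about z gives the same grasp; the last joint's range is limited). The gripper opens to 85 mm and grips with 20 to 120 N. Pads are 22 mm wide; open, the fingers measure 114 mm over their backs; the gripper's body (76 mm by 85 mm) begins 54 mm behind the grasp point. The pads swing forward as they close: fully open they stand 13 mm farther back than shut.
Start: joints at [59.433, 5.964, 5.575, 89.605, 0, 77.527], TCP at [186.35, 570.359, 242.331] pointing down, gripper open.
Joint ranges: [-171.21, 171.21], [-48.23, 106.86], [-62.78, 66.21], [-105.2, 120.99], [-86.42, 89.51], [-180, 180]. Speed limits (degrees/s): [127.2, 127.2, 147.25, 180, 180, 180].

INTERFACE

Orientations are given as [roll, pitch, yaw] about the fixed x, y, z axes, in that order (R = Rz(yaw) Ry(pitch) Rx(roll)).
In Python, from bench import r gives the robot as it stands.
- The arm moves only by the shell command python3 -m crank 'ROWS' [FORCE]. ROWS is JSON, a list of rows, each an object of numbers: "x", "y", "z": the shift along the tool's x, y, z in units of 50 mm (1.0 is 50 mm); "wx", "wy", "wz": the turn, a rotation vector about the tool's x, y, z in units of 5 degrees (1.0 is 5 degrees); "fingers": the gripper command: -1 is shut, 1 is fully open, values between are in proportion. In form: [{"x": .., "y": .., "z": .., "wx": .., "wy": .., "wz": .., "fingers": ..}, ...]. A call has 1 to 20 rows; each row shifts and turns the commanded pose from where the row before left it, along the tool's axes as they then stand; what a row does not reach is not made up. A row lasts 1/10 s, in which the tool goes at most 50 mm and 8.59 degrees, less where a joint would pass 70% of its speed; a pose out of reach is approached as far as the arm can. A call with a number of a shift or a turn outside -1 to 1 is refused whole. A call with a gripper value outside its range is refused whole. The fingers move at their own pace and stop on an object; FORCE is the grip in N (left out, the last holds). Time passes only in rows, so rows that do not move let the fingers close. It gives the time, the measured TCP pose, the force, the opening and the grip force at its end, in the units of the state.
- r.observe(): the state, without advancing time (a new reading comes with each control period).
- r.read_camera(name): name is "scene" or "top"; returns a dict with "pixels" (420x560x3 uint8, red, green, blue), "vfov" (degrees; the focal length in pixels is half the picture's height over the tangent of half this angle, whatever the lens; pixels are square), "cx", "cy" (the principal point, pixels), "extrinsics" (4x4, takes a point from camera to world coordinates). Camera axes: x right, y down, z forward; pixel columns grow to the right and rows downward; lengths in mm; the calibration is good to about 2 mm. A picture is of the moment at which its call begins. There is no depth.
- r.hand_in(): hands the job in; it is judged then, once.
Trained networks look in the newest picture that a camera, given by its name, has taken for a name from the list of things; names that differ only in an ending like _2 or _b are one class to them, and where a whole thing is asked for, a point or a joint stands for the part that bears it (a point fixed in the world has none). Each returns a list of dicts, best first, with "conf" (0 to 1); they miss things now and then, are a little off and sometimes report something else, mostly with a low value. They report only what shows in the picture. A call takes as long as a camera call.
- r.search_frame(camera, query): "rect" ([left, top, right, bottom] in pixels, round what is visible of it).
- r.cut_out(camera, query): "mask" (420x560 bool, what is visible of it) and "rect" ([left, top, right, bottom] in pixels, round what is visible of it).
- r.pinpoint(camera, query): "pixel" ([column, row] in pixels: a listed point, or the origin of a listed thing).
The state is a dict: "time_s": time; "q": joint angles; "joint_vel": joint speeds; "effort": joint torques, N m; "ee_pos": TCP position; "orientation": TCP orientation; "force": force on the tool from outside, world axes, zero at the start; "moment": the same for the moment, N m; "grip_width": opening from 0.0 (shut) to 1.0 (fully open); "gripper_force": force on a finger pad.
Only numpy, scipy, OpenCV 4.12 (cv2) and the standard library are available. Lean on these libraries where they do the work, as an engineer would, in place of code of your own. Each camera call takes 0.05 s, during which the arm holds its last target. There are 200 camera calls.

## Working session

There is one attempt and no reset: what is moved stays moved. The work goes in short steps, Python scripts to look and compute and a shell command to move; the robot and the scene stay as the last step left them, time stands still between calls to the robot, and variables do not carry over. Pictures are saved under pics/ and viewed, at most 13 in all, crops included, and the job is handed in when it is done.

```bash
mkdir -p pics; ls; cat > h.py <<'E'
from bench import r
import numpy as np, cv2
from scipy.spatial.transform import Rotation as R
def cam(n,save=None):
    c=r.read_camera(n)
    if save: cv2.imwrite('pics/'+save,c['pixels'][...,::-1])
    return c
def ray(c,p):
    f=210/np.tan(np.radians(c['vfov']/2)); E=np.array(c['extrinsics'])
    d=E[:3,:3]@np.array([(p[0]-c['cx'])/f,(p[1]-c['cy'])/f,1]); return E[:3,3],d/np.linalg.norm(d)
def atz(c,p,z):
    o,d=ray(c,p); return o+d*(z-o[2])/d[2]
def tri(c1,p1,c2,p2):
    o1,d1=ray(c1,p1);o2,d2=ray(c2,p2)
    s=np.linalg.lstsq(np.c_[d1,-d2],o2-o1,rcond=None)[0]
    a=o1+s[0]*d1;b=o2+s[1]*d2; return (a+b)/2,np.linalg.norm(a-b)
def proj(c,P):
    f=210/np.tan(np.radians(c['vfov']/2)); E=np.array(c['extrinsics'])
    q=E[:3,:3].T@(np.array(P)-E[:3,3]); return np.array([c['cx']+f*q[0]/q[2],c['cy']+f*q[1]/q[2]])
E
python3 - <<'E'
from h import *
np.set_printoptions(precision=1,suppress=True)
a=cam('scene','s0.png');b=cam('top','t0.png')
for c in(a,b):print(c['vfov'],c['cx'],c['cy'],np.array(c['extrinsics'])[:3])
for n in ['tongs_grip','tongs_jaws','tongs','ball_center','ball_collar','claypot_rim','newpot_rim','column_center','button_center','echeveria_center','newpot']:
    x=r.pinpoint('scene',n);y=r.pinpoint('top',n)
    print(n,[(np.array(q['pixel']),round(q['conf'],2)) for q in x[:2]],[(np.array(q['pixel']),round(q['conf'],2)) for q in y[:2]],tri(a,x[0]['pixel'],b,y[0]['pixel']) if x and y else '')
print(r.observe())
E
```

```text
pics
45.76133485498625 284.8905818676272 214.61972617317235 [[  -0.5    0.5   -0.7 1556.8]
 [   0.8    0.3   -0.4  615.9]
 [  -0.    -0.8   -0.5  814.8]]
52.10182024644235 280.45306527875135 206.8469551892816 [[   0.    -1.     0.2  313. ]
 [  -1.    -0.     0.    -6.6]
 [  -0.    -0.2   -1.  1248.9]]
tongs_grip [(array([431. , 260.4]), 0.73), (array([303.1, 214. ]), 0.71)] [(array([285.1, 247.7]), 0.83)] (array([433. , 179.2, -47.3]), np.float64(395.97766478339963))
tongs_jaws [(array([336.4, 217.8]), 0.89)] [(array([250.1, 258.7]), 0.91)] (array([429.4,  86.6,  10.2]), np.float64(2.8879864895587457))
tongs [(array([264.5, 210.4]), 0.75), (array([429.5, 263.3]), 0.52)] [(array([323.2, 232.1]), 0.69), (array([284. , 248.2]), 0.18)] (array([ 507.8, -121.3,   10.1]), np.float64(9.449469791413618))
ball_center [(array([433.3, 251.9]), 0.82)] [(array([135.9, 218.7]), 0.89)] (array([530.6, 402.6,  73.8]), np.float64(1.296104001051495))
ball_collar [(array([429.8, 263.4]), 0.83)] [(array([136.7, 220.8]), 0.87)] (array([532.4, 405.6,  41.1]), np.float64(10.112221775989685))
claypot_rim [(ar
[... 573 characters left out ...]
))
echeveria_center [(array([343.4, 252.4]), 0.83)] [(array([208.4, 186.4]), 0.7), (array([137.1, 220. ]), 0.33)] (array([630.4, 207.4,  58.8]), np.float64(0.36770779413697013))
newpot [(array([254.8, 255.2]), 0.86)] [(array([291.7, 173.6]), 0.58)] (array([689.5, -29.6,  -6.2]), np.float64(6.985097673801504))
{'time_s': 1.2, 'q': array([59.4,  6. ,  5.6, 89.6, -0. , 77.5]), 'joint_vel': array([-0.,  0.,  0., -0., -0.,  0.]), 'effort': array([ -0. , -55.7,  50.4,   0. ,  -0. ,   0. ]), 'ee_pos': array([186.4, 570.4, 242.3]), 'orientation': array([180. ,   0. , 161.9]), 'force': array([ 0. , -0.9, -0.3]), 'moment': array([-0., -0., -0.]), 'gripper_force': 0.0, 'grip_width': 0.9996457459649198}
```

View pictures.

View pics/s0.png

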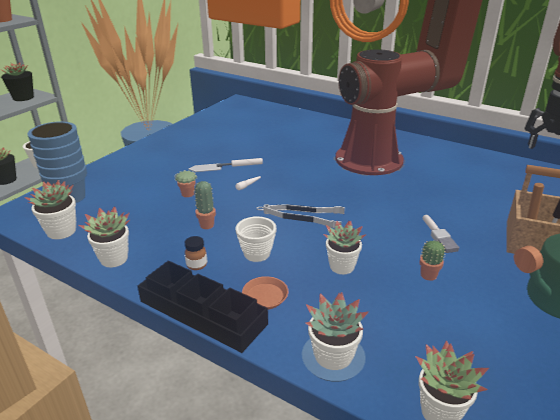

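View pics/t0.png

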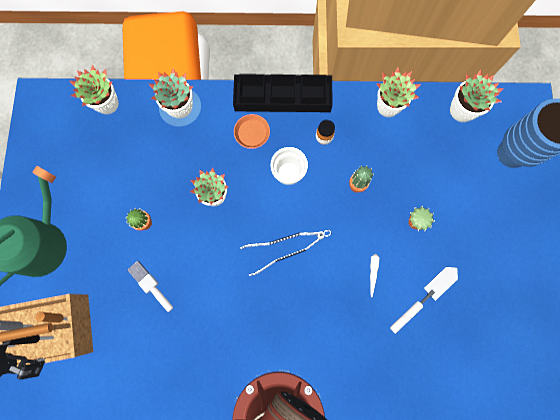

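The scene picture shows the tongs at about (265..345, 210) lying right-to-left, the ball cactus at (432,255), the white pot at (256,238) and the echeveria at (343,245). In the top view the tongs' pin is at (324,233) and the jaws at about (247,260). The ball is at (137,219) and the pot at (289,165). The networks agree with this, except for one wrong tongs_grip hit, so I'll refine the positions.

```bash
python3 - <<'E'
from h import *
np.set_printoptions(precision=1,suppress=True)
K={'tongs_grip':12,'tongs_jaws':12,'tongs':0,'tongs_left':0,'ball_center':72,'newpot_rim':88,'newpot':0}
for k in range(2):
  for n in('top','scene'):
    c=cam(n)
    for q,z in K.items():
        print(n,q,[(atz(c,p['pixel'],z)[:2],round(p['conf'],2)) for p in r.pinpoint(n,q)[:2]])
    if k==0:
      for q,z in(('tongs',18),('ball',72),('newpot',88),('newpot_rim',88)):
        m=r.cut_out(n,q)
        if m:
            M=m[0]['mask'].astype(np.uint8); print(n,q,'mask',m[0]['conf'],m[0]['rect'],M.sum())
            np.save(f'pics/{n}_{q}.npy',M)
            (x,y),(w,h),a=cv2.minAreaRect(cv2.findNonZero(M));bx=cv2.boxPoints(((x,y),(w,h),a))
            print([atz(c,p,z)[:2] for p in bx], atz(c,(x,y),z))
print(r.observe()['time_s'])
E
```

```text
top tongs_grip [(array([462.9, -19. ]), 0.64)]
top tongs_jaws [(array([432.3,  92.5]), 0.83), (array([ 501.5, -117.6]), 0.54)]
top tongs [(array([461.2, -24.7]), 0.72), (array([ 502.5, -118.4]), 0.71)]
top tongs_left [(array([ 505.1, -111.7]), 0.46)]
top ball_center [(array([531.8, 397.9]), 0.62)]
top newpot_rim [(array([687.6, -26.7]), 0.62), (array([ 487.4, -121.7]), 0.29)]
top newpot [(array([687.6, -29.7]), 0.81)]
top tongs mask 0.9 [241.6, 231.7, 324.4, 250.5] 69
[array([469.5, 110.4]), array([ 511.5, -123.3]), array([ 467.6, -130.1]), array([426.2, 101.9])] [468.6  -9.9  18. ]
top ball mask 0.76 [127.1, 206.0, 148.3, 228.4] 331
[array([531.2, 440. ]), array([573.2, 403.1]), array([535.1, 362.1]), array([493.7, 399.1])] [533.1 401.1  72. ]
top newpot mask 0.82 [272.6, 147.6, 306.2, 183.7] 1070
[array([741.2,  29.1]), array([742.5, -73.6]), array([636.1, -73.7]), array([634.8,  27.1])] [688.2 -22.8  88. ]
top newpot_rim mask 0.77 [270.3, 146.9, 305.9, 180.9] 1075
[array([741.2,  29.1]), array([742.5, -73.6]), array([636.1, -73.7]), array([634.8,  27.1])] [688.2 -22.8  88. ]
scene
[... 997 characters left out ...]
 (array([ 657.2, -234.5]), 0.44)]
top tongs [(array([ 501.6, -122.5]), 0.76)]
top tongs_left [(array([ 503.7, -122. ]), 0.57)]
top ball_center [(array([537.8, 394.2]), 0.78), (array([455.4, -22.8]), 0.48)]
top newpot_rim [(array([693.5, -23.9]), 0.87), (array([ 534.2, -391. ]), 0.67)]
top newpot [(array([697.4, -35.7]), 0.7)]
scene tongs_grip [(array([476.7,  -6.3]), 0.77)]
scene tongs_jaws [(array([429.6,  89.6]), 0.95)]
scene tongs [(array([ 498.9, -119.4]), 0.6), (array([481.6, 391. ]), 0.26)]
scene tongs_left [(array([ 488.7, -128.1]), 0.84)]
scene ball_center [(array([524.2, 403.3]), 0.78)]
scene newpot_rim [(array([705.1, -22.6]), 0.92)]
scene newpot [(array([686.9, -12.5]), 0.75)]
3.2
```

```bash
python3 - <<'E'
from h import *
np.set_printoptions(precision=1,suppress=True)
t=cam('top');s=cam('scene')
def seg(c,x0,y0,x1,y1):
    hsv=cv2.cvtColor(c['pixels'],cv2.COLOR_RGB2HSV).astype(int)
    m=np.zeros((420,560),bool);S=hsv[y0:y1,x0:x1]
    m[y0:y1,x0:x1]=~((abs(S[...,0]-108)<12)&(S[...,1]>150)); return m
for n,c,b in(('top',t,(232,222,336,282)),('scene',s,(252,200,350,226))):
    m=seg(c,*b);ys,xs=np.nonzero(m)
    P=np.array([atz(c,p,12)[:2] for p in zip(xs,ys)])
    u=np.array([-.352,.936])
    for _ in range(10):
        # symmetric axis: mid of left/right envelope along u
        v=np.array([-u[1],u[0]]);a=P@u;w=P@v
        bins=np.arange(a.min()+40,a.max()-25,8);A=[];W=[]
        for q in bins:
            k=(a>=q)&(a<q+8)
            if k.sum()>1:A.append(q+4);W.append((w[k].max()+w[k].min())/2)
        k,d=np.polyfit(A,W,1);u=u+k*v;u/=np.linalg.norm(u)
    v=np.array([-u[1],u[0]]);a=P@u;w=P@v;off=np.median(W)
    print(n,len(P),'yaw',np.degrees(np.arctan2(u[1],u[0])),'extent',a.min(),a.max(),'off',off)
    tip=u*a.max()+v*off;back=u*a.min()+v*off;print('tip',tip,'back',back,'len',a.max()-a.min())
    # grip = 16mm.. tip is jaw point + ~16
    print('grip from tip',tip-u*(16+113),'from back', back+u*(265-16-113-16))
o=[]
for n,c in(('top',t),('scene',s)):
    b=(60,20,) 
    x0,y0,x1,y1=(228,222,340,285) if n=='top' else (250,195,352,232)
    im=cv2.resize(c['pixels'][y0:y1,x0:x1,::-1],None,fx=6.9,fy=6.9,interpolation=cv2.INTER_NEAREST);o.append(im[:300,:700])
w=min(i.shape[1] for i in o);cv2.imwrite('pics/c1.png',np.vstack([i[:,:w] for i in o]))
E
```

```text
top 495 yaw 110.16323074065397 extent -314.181733602317 -50.45993409397153 off -431.3728113268769
tip [422.3 101.3] back [ 513.2 -146.2] len 263.7217995083455
grip from tip [466.8 -19.8] from back [471.9 -33.6]
scene 2496 yaw 121.73949858562953 extent -406.962634182614 -103.25530302602091 off -381.5851002642339
tip [378.8 112.9] back [ 538.6 -145.4] len 303.7073311565931
grip from tip [446.7   3.2] from back [475.5 -43.3]
```

View pics/c1.png

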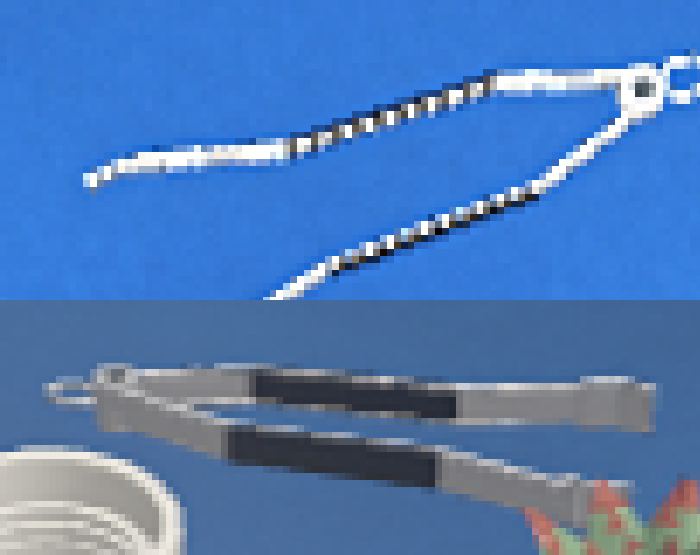

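The crop shows the pin at (320.8,235) in the top view. The upper grip runs from crop pixel (290,145) to (497,80), and the lower one from (333,267) to (540,190).

```bash
python3 - <<'E'
from h import *
np.set_printoptions(precision=1,suppress=True)
t=cam('top');s=cam('scene')
f=lambda c,x,y,z,o:atz(c,(x/6.9+o[0]-.5,y/6.9+o[1]-.5),z)[:2]
T=(228,222);S=(250,195)
g=lambda *p:f(t,*p,T)
p=g(640,90,24);gr=[g(290,145,21),g(497,80,21),g(333,267,21),g(540,190,21)]
print('pin',p,'grips',gr,np.mean(gr,0))
d=np.mean(gr,0)-p;print(np.linalg.norm(d),np.degrees(np.arctan2(d[1],d[0])))
h=lambda x,y,z:f(s,x,y-300,z,S)
p=h(118,374,24);gr=[h(252,370,21),h(457,385,21),h(230,428,21),h(440,455,21)]
print('pin',p,gr,np.mean(gr,0));d=np.mean(gr,0)-p;print(np.linalg.norm(d),np.degrees(np.arctan2(d[1],d[0])))
E
```

```text
pin [ 500.7 -115.6] grips [array([476.1,  30. ]), array([504.6, -56.1]), array([425.7,  11.3]), array([458.7, -74.1])] [466.3 -22.2]
99.51897418614827 110.24300138229356
pin [ 496.8 -114.9] [array([458.9, -69.2]), array([422.2,  14. ]), array([504.4, -52. ]), array([475.5,  35.3])] [465.2 -18. ]
101.97281406733076 108.0614711970729
```

```bash
cat >> h.py <<'E'
from scipy.optimize import fsolve
def plan(pos,yaw,N,start=None):
    """constant row (units) repeated N times taking the tool from start pose to pos,yaw pointing down"""
    if start is None:
        o=r.observe();start=(o['ee_pos'],o['orientation'])
    p0=np.array(start[0]);R0=R.from_euler('xyz',start[1],degrees=True)
    w=(R0.inv()*R.from_euler('xyz',[180,0,yaw],degrees=True)).as_rotvec()/N
    def run(s,full=False):
        p,q=p0.copy(),R0;L=[p]
        for _ in range(N): p=p+q.apply(s);q=q*R.from_rotvec(w);L.append(p)
        return np.array(L) if full else p-pos
    s=fsolve(run,[0,0,0]);L=run(s,True)
    print('N',N,'xyz',np.round(s/50,3),'w',np.round(np.degrees(w)/5,3),'min rad',np.hypot(L[:,0],L[:,1]).min().round(),'mid',L[N//2].round())
E
python3 -c "
from h import *
plan([465,-18,120],110,16);plan([465,-18,120],110,20)"
```

```text
N 16 xyz [-0.78  -0.319  0.153] w [0.    0.    0.649] min rad 465.0 mid [393. 308. 181.]
N 20 xyz [-0.625 -0.251  0.122] w [0.    0.    0.519] min rad 465.0 mid [393. 308. 181.]
```

```bash
python3 -m crank '[{"x":-0.625,"y":-0.251,"z":0.122,"wz":0.519,"fingers":1},{"x":-0.625,"y":-0.251,"z":0.122,"wz":0.519,"fingers":1},{"x":-0.625,"y":-0.251,"z":0.122,"wz":0.519,"fingers":1},{"x":-0.625,"y":-0.251,"z":0.122,"wz":0.519,"fingers":1},{"x":-0.625,"y":-0.251,"z":0.122,"wz":0.519,"fingers":1},{"x":-0.625,"y":-0.251,"z":0.122,"wz":0.519,"fingers":1},{"x":-0.625,"y":-0.251,"z":0.122,"wz":0.519,"fingers":1},{"x":-0.625,"y":-0.251,"z":0.122,"wz":0.519,"fingers":1},{"x":-0.625,"y":-0.251,"z":0.122,"wz":0.519,"fingers":1},{"x":-0.625,"y":-0.251,"z":0.122,"wz":0.519,"fingers":1},{"x":-0.625,"y":-0.251,"z":0.122,"wz":0.519,"fingers":1},{"x":-0.625,"y":-0.251,"z":0.122,"wz":0.519,"fingers":1},{"x":-0.625,"y":-0.251,"z":0.122,"wz":0.519,"fingers":1},{"x":-0.625,"y":-0.251,"z":0.122,"wz":0.519,"fingers":1},{"x":-0.625,"y":-0.251,"z":0.122,"wz":0.519,"fingers":1},{"x":-0.625,"y":-0.251,"z":0.122,"wz":0.519,"fingers":1},{"x":-0.625,"y":-0.251,"z":0.122,"wz":0.519,"fingers":1},{"x":-0.625,"y":-0.251,"z":0.122,"wz":0.519,"fingers":1},{"x":-0.625,"y":-0.251,"z":0.122,"wz":0.519,"fingers":1},{"x":-0.625,"y":-0.251,"z":0.122,"wz":0.519,"fingers":1}]' 20
python3 -c "
from h import *
plan([465,-18,40],109.7,4);plan([465,-18,40],109.7,1)"
```

```text
N 4 xyz [-2.997 -1.526  1.012] w [0.   0.   2.61] min rad 465.0 mid [394. 308. 141.]
N 1 xyz [-8.952 -9.454  4.046] w [ 0.     0.    10.441] min rad 465.0 mid [186. 570. 242.]$[0]: bad value
```

```bash
python3 -m crank '[{"x":-0.62,"y":-0.25,"z":0.12,"wx":0,"wy":0,"wz":0.52,"fingers":1}]' 20
```

```text
time_s: 3.5
ee_pos: [210.4, 550.2, 236.9]
orientation: [179.9, -0.0, 159.5]
force: [1.0, -0.2, 0.5]
grip_width: 1.0
gripper_force: 0.0
```

```bash
python3 -m crank '[{"x":-0.62,"y":-0.25,"z":0.12,"wx":0,"wy":0,"wz":0.52,"fingers":1},{"x":-0.62,"y":-0.25,"z":0.12,"wx":0,"wy":0,"wz":0.52,"fingers":1},{"x":-0.62,"y":-0.25,"z":0.12,"wx":0,"wy":0,"wz":0.52,"fingers":1},{"x":-0.62,"y":-0.25,"z":0.12,"wx":0,"wy":0,"wz":0.52,"fingers":1},{"x":-0.62,"y":-0.25,"z":0.12,"wx":0,"wy":0,"wz":0.52,"fingers":1},{"x":-0.62,"y":-0.25,"z":0.12,"wx":0,"wy":0,"wz":0.52,"fingers":1},{"x":-0.62,"y":-0.25,"z":0.12,"wx":0,"wy":0,"wz":0.52,"fingers":1},{"x":-0.62,"y":-0.25,"z":0.12,"wx":0,"wy":0,"wz":0.52,"fingers":1},{"x":-0.62,"y":-0.25,"z":0.12,"wx":0,"wy":0,"wz":0.52,"fingers":1},{"x":-0.62,"y":-0.25,"z":0.12,"wx":0,"wy":0,"wz":0.52,"fingers":1},{"x":-0.62,"y":-0.25,"z":0.12,"wx":0,"wy":0,"wz":0.52,"fingers":1},{"x":-0.62,"y":-0.25,"z":0.12,"wx":0,"wy":0,"wz":0.52,"fingers":1},{"x":-0.62,"y":-0.25,"z":0.12,"wx":0,"wy":0,"wz":0.52,"fingers":1},{"x":-0.62,"y":-0.25,"z":0.12,"wx":0,"wy":0,"wz":0.52,"fingers":1},{"x":-0.62,"y":-0.25,"z":0.12,"wx":0,"wy":0,"wz":0.52,"fingers":1},{"x":-0.62,"y":-0.25,"z":0.12,"wx":0,"wy":0,"wz":0.52,"fingers":1},{"x":-0.62,"y":-0.25,"z":0.12,"wx":0,"wy":0,"wz":0.52,"fingers":1},{"x":-0.62,"y":-0.25,"z":0.12,"wx":0,"wy":0,"wz":0.52,"fingers":1},{"x":-0.62,"y":-0.25,"z":0.12,"wx":0,"wy":0,"wz":0.52,"fingers":1}]' 20
python3 -c "
from h import *
plan([465,-18,40],109.7,4);plan([465,-18,40],109.7,1)"
```

```text
time_s: 5.4
ee_pos: [461.9, -15.2, 122.2]
orientation: [180.0, 0.0, 109.8]
force: [0.2, -0.3, -0.5]
grip_width: 1.003
gripper_force: 0.0
N 4 xyz [-0.018  0.01   0.411] w [0.002 0.001 0.005] min rad 462.0 mid [463. -17.  81.]
N 1 xyz [-0.073  0.039  1.645] w [0.006 0.003 0.019] min rad 462.0 mid [462. -15. 122.]
```

```bash
python3 -m crank '[{"x":-0.07,"y":0.04,"z":0.4,"wx":0,"wy":0,"wz":0,"fingers":1},{"x":0,"y":0,"z":0.7,"wx":0,"wy":0,"wz":0,"fingers":1},{"x":0,"y":0,"z":0.7,"wx":0,"wy":0,"wz":0,"fingers":1},{"x":0,"y":0,"z":0.34,"wx":0,"wy":0,"wz":0,"fingers":0.8},{"x":0,"y":0,"z":0,"wx":0,"wy":0,"wz":0,"fingers":0.42},{"x":0,"y":0,"z":0,"wx":0,"wy":0,"wz":0,"fingers":0.42},{"x":0,"y":0,"z":0,"wx":0,"wy":0,"wz":0,"fingers":0.42},{"x":0,"y":0,"z":0,"wx":0,"wy":0,"wz":0,"fingers":0.42}]' 20
python3 -c "
from h import *
cam('scene','s1.png');print(r.observe()['force'],r.observe()['moment'])
i=cv2.imread('pics/s1.png')[130:290,180:400];cv2.imwrite('pics/s1c.png',cv2.resize(i,None,fx=3.6,fy=3.6))"
```

```text
time_s: 6.2
ee_pos: [466.0, -16.7, 16.8]
orientation: [179.9, 0.1, 109.9]
force: [-0.5, 0.2, -0.5]
grip_width: 0.709
gripper_force: 0.0
[ 0.59655985  0.41085483 -0.30765869] [ 0.00146683 -0.01981498 -0.07045093]
```

View pics/s1c.png

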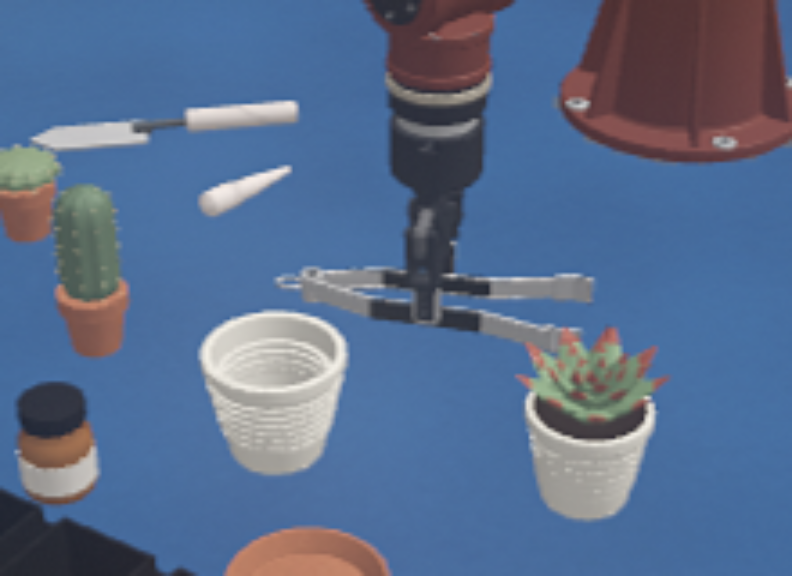

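The fingers straddle the black grips at crop (425,300). Next I lower the last few mm, watching the force.

```bash
python3 -m crank '[{"x":0,"y":0,"z":0.04,"wx":0,"wy":0,"wz":0,"fingers":0.42},{"x":0,"y":0,"z":0.04,"wx":0,"wy":0,"wz":0,"fingers":0.42},{"x":0,"y":0,"z":0.04,"wx":0,"wy":0,"wz":0,"fingers":0.42},{"x":0,"y":0,"z":0,"wx":0,"wy":0,"wz":0,"fingers":0.42}]' 20
python3 -m crank '[{"x":0,"y":0,"z":0.04,"wx":0,"wy":0,"wz":0,"fingers":0.42},{"x":0,"y":0,"z":0,"wx":0,"wy":0,"wz":0,"fingers":0.42}]' 20
```

```text
time_s: 6.65
ee_pos: [464.6, -16.3, 8.9]
orientation: [-180.0, -0.0, 109.9]
force: [-0.3, 0.2, -0.1]
grip_width: 0.71
gripper_force: 0.0
time_s: 6.85
ee_pos: [464.7, -16.3, 7.0]
orientation: [-180.0, -0.0, 109.9]
force: [-0.2, -0.2, -0.2]
grip_width: 0.713
gripper_force: 0.0
```

```bash
python3 -m crank '[{"x":0,"y":0,"z":-0.02,"wx":0,"wy":0,"wz":0,"fingers":0.3},{"x":0,"y":0,"z":0,"wx":0,"wy":0,"wz":0,"fingers":0.24},{"x":0,"y":0,"z":0,"wx":0,"wy":0,"wz":0,"fingers":0.2},{"x":0,"y":0,"z":0,"wx":0,"wy":0,"wz":0,"fingers":0.2},{"x":0,"y":0,"z":0,"wx":0,"wy":0,"wz":0,"fingers":0.2},{"x":0,"y":0,"z":0,"wx":0,"wy":0,"wz":0,"fingers":0.2}]' 40
```

```text
time_s: 7.45
ee_pos: [464.9, -16.4, 8.4]
orientation: [180.0, -0.0, 109.9]
force: [-1.2, 0.4, 3.3]
grip_width: 0.605
gripper_force: 8.0
```

```bash
python3 -m crank '[{"x":0,"y":0,"z":-0.3,"wx":0,"wy":0,"wz":0,"fingers":0.2},{"x":0,"y":0,"z":-0.6,"wx":0,"wy":0,"wz":0,"fingers":0.2},{"x":0,"y":0,"z":-0.8,"wx":0,"wy":0,"wz":0,"fingers":0.2},{"x":0,"y":0,"z":-0.8,"wx":0,"wy":0,"wz":0,"fingers":0.2},{"x":0,"y":0,"z":-0.5,"wx":0,"wy":0,"wz":0,"fingers":0.2},{"x":0,"y":0,"z":0,"wx":0,"wy":0,"wz":0,"fingers":0.2}]' 40
python3 -c "
from h import *
plan([469.5,307,165],57,16);plan([469.5,307,165],57,20)"
```

```text
time_s: 8.05
ee_pos: [466.9, -17.1, 162.2]
orientation: [179.7, 0.2, 109.9]
force: [0.6, 0.4, -1.2]
grip_width: 0.6
gripper_force: 7.2
N 16 xyz [ 0.419 -0.033 -0.004] w [0.005 0.001 0.661] min rad 443.0 mid [430. 145. 163.]
N 20 xyz [ 0.335 -0.028 -0.003] w [0.004 0.001 0.529] min rad 443.0 mid [430. 145. 163.]
```

```bash
python3 -m crank '[{"x":0.2,"y":-0.02,"z":0,"wx":0,"wy":0,"wz":0.27,"fingers":0.2},{"x":0.34,"y":-0.03,"z":0,"wx":0,"wy":0,"wz":0.53,"fingers":0.2},{"x":0.34,"y":-0.03,"z":0,"wx":0,"wy":0,"wz":0.53,"fingers":0.2},{"x":0.34,"y":-0.03,"z":0,"wx":0,"wy":0,"wz":0.53,"fingers":0.2},{"x":0.34,"y":-0.03,"z":0,"wx":0,"wy":0,"wz":0.53,"fingers":0.2},{"x":0.34,"y":-0.03,"z":0,"wx":0,"wy":0,"wz":0.53,"fingers":0.2},{"x":0.34,"y":-0.03,"z":0,"wx":0,"wy":0,"wz":0.53,"fingers":0.2},{"x":0.34,"y":-0.03,"z":0,"wx":0,"wy":0,"wz":0.53,"fingers":0.2},{"x":0.34,"y":-0.03,"z":0,"wx":0,"wy":0,"wz":0.53,"fingers":0.2},{"x":0.34,"y":-0.03,"z":0,"wx":0,"wy":0,"wz":0.53,"fingers":0.2},{"x":0.34,"y":-0.03,"z":0,"wx":0,"wy":0,"wz":0.53,"fingers":0.2},{"x":0.34,"y":-0.03,"z":0,"wx":0,"wy":0,"wz":0.53,"fingers":0.2},{"x":0.34,"y":-0.03,"z":0,"wx":0,"wy":0,"wz":0.53,"fingers":0.2},{"x":0.34,"y":-0.03,"z":0,"wx":0,"wy":0,"wz":0.53,"fingers":0.2},{"x":0.34,"y":-0.03,"z":0,"wx":0,"wy":0,"wz":0.53,"fingers":0.2},{"x":0.34,"y":-0.03,"z":0,"wx":0,"wy":0,"wz":0.53,"fingers":0.2},{"x":0.34,"y":-0.03,"z":0,"wx":0,"wy":0,"wz":0.53,"fingers":0.2},{"x":0.34,"y":-0.03,"z":0,"wx":0,"wy":0,"wz":0.53,"fingers":0.2},{"x":0.34,"y":-0.03,"z":0,"wx":0,"wy":0,"wz":0.53,"fingers":0.2},{"x":0.34,"y":-0.03,"z":0,"wx":0,"wy":0,"wz":0.53,"fingers":0.2}]' 40
python3 -m crank '[{"x":0.2,"y":-0.02,"z":0,"wx":0,"wy":0,"wz":0.27,"fingers":0.2},{"x":0,"y":0,"z":0,"wx":0,"wy":0,"wz":0,"fingers":0.2},{"x":0,"y":0,"z":0,"wx":0,"wy":0,"wz":0,"fingers":0.2}]' 40
python3 - <<'E'
from h import *
np.set_printoptions(precision=1,suppress=True)
t=cam('top','t2.png');s=cam('scene','s2.png')
for q in ('tongs_jaws','ball_center','tongs'):
    a=r.pinpoint('top',q);b=r.pinpoint('scene',q)
    print(q,[(p['pixel'],p['conf']) for p in a[:2]],[(p['pixel'],p['conf']) for p in b[:2]],tri(t,a[0]['pixel'],s,b[0]['pixel']) if a and b else '')
plan([469.5,307,165],57,1)
ims=[]
for c,(x0,y0) in((t,(95,180)),(s,(370,165))):
    ims.append(cv2.resize(c['pixels'][y0:y0+110,x0:x0+75,::-1],None,fx=5.3,fy=5.3,interpolation=cv2.INTER_CUBIC))
cv2.imwrite('pics/c2.png',np.hstack(ims))
E
```

```text
time_s: 10.05
ee_pos: [461.6, 307.2, 156.8]
orientation: [-179.9, 0.1, 58.1]
force: [-0.4, -0.1, -0.3]
grip_width: 0.598
gripper_force: 7.2
time_s: 10.35
ee_pos: [465.8, 315.3, 157.3]
orientation: [-179.9, 0.1, 56.9]
force: [-0.4, 0.0, -1.2]
grip_width: 0.601
gripper_force: 7.2
tongs_jaws [] [([442.1, 221.8], 0.97)] 
ball_center [([419.1, 218.9], 0.69)] [([430.5, 251.4], 0.89)] (array([505.6,  37.4, 172.8]), np.float64(745.3457989083876))
tongs [([192.5, 260.3], 0.74), ([190.9, 259.6], 0.55)] [([385.7, 187.5], 0.8)] (array([411.5, 222.1, 145. ]), np.float64(1.5350419948913516))
N 1 xyz [-0.1  0.1 -0.1] w [ 0. -0. -0.] min rad 561.0 mid [466. 315. 158.]
```

View pics/c2.png

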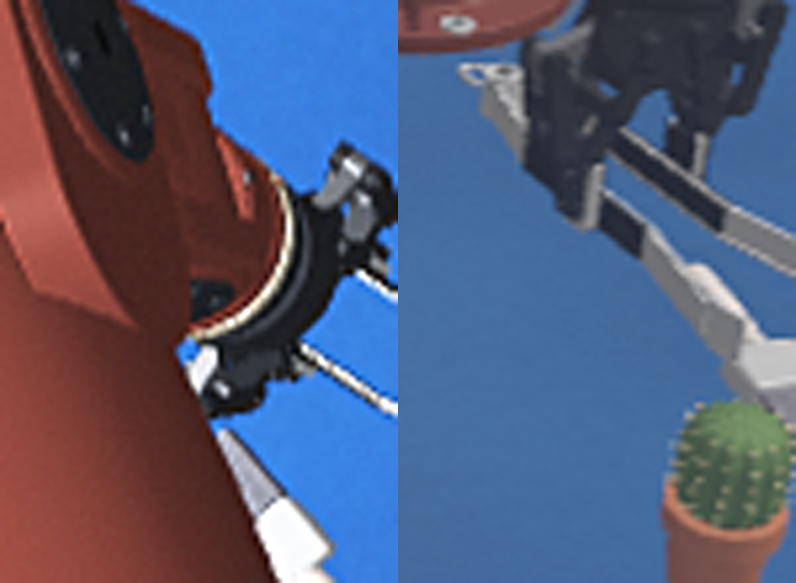

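The top camera is blocked by the arm. The scene shows the tongs held level with the jaws above the ball, and the jaw near crop (770,370). I'll fit the ball and pot silhouettes from the first pictures, and check the jaw prediction in the scene view.

```bash
cat > fit.py <<'E'
from h import *
from scipy.optimize import minimize
np.set_printoptions(precision=1,suppress=True)
C={n:r.read_camera(n) for n in('top','scene')}
I={'top':cv2.imread('pics/t0.png'),'scene':cv2.imread('pics/s0.png')}
th=np.linspace(0,2*np.pi,40,endpoint=False)
def prof(rz): return np.array([[a*np.cos(t),a*np.sin(t),z] for a,z in rz for t in th])
def hull(c,P):
    h=cv2.convexHull(np.array([proj(c,p) for p in P],np.float32)); return h
def soft(h,box,k=6):
    x0,y0,x1,y1=box;m=np.zeros(((y1-y0)*k,(x1-x0)*k),np.uint8)
    cv2.fillPoly(m,[np.round((h-[x0-.5,y0-.5])*k).astype(np.int32)],1)
    return cv2.resize(m.astype(np.float32),(x1-x0,y1-y0),interpolation=cv2.INTER_AREA)
def fit(rz,boxes,maskf,x0,steps=((8,-8,8))):
    M={n:maskf(I[n][b[1]:b[3],b[0]:b[2]]) for n,b in boxes.items()}
    cost=lambda v:sum(np.abs(soft(hull(C[n],prof(rz)+v),b)-M[n]).sum() for n,b in boxes.items())
    x0=np.array(x0,float);s=minimize(cost,x0,method='Nelder-Mead',options=dict(initial_simplex=np.vstack([x0]+[x0+8*e for e in np.eye(3)]),xatol=.2))
    print(s.x,s.fun,[m.sum() for m in M.values()]);return s.x
def hsv(i):return cv2.cvtColor(i,cv2.COLOR_BGR2HSV).astype(int)
nb=lambda i:(~((abs(hsv(i)[...,0]-108)<14)&(hsv(i)[...,1]>110))).astype(np.float32)
ball=[(14,0),(22,5),(26,14),(26,40),(22,49),(12,55),(0,56)]
pot=[(20,-45),(27,-7),(28.5,-7),(28.5,7),]
bx={'top':(118,200,158,240),'scene':(408,232,458,286)}
if __name__=='__main__':
    print('ball+pot, rel collar 45');fit(ball+pot,bx,nb,[531,402,45])
    for n in bx: fit(ball+pot,{n:bx[n]},nb,[531,402,45])
    wp=[(36,-88),(52.5,-12),(52.5,0)]
    wb={'top':(262,138,318,194),'scene':(232,213,280,266)}
    print('newpot');fit(wp,wb,nb,[690,-26,88])
    P=r.observe();y=np.radians(P['orientation'][2]);J=P['ee_pos']+[111.5*np.cos(y),111.5*np.sin(y),0]
    print('J',J,proj(C['scene'],J),proj(C['scene'],J+[0,0,4]))
E
python3 fit.py
```

```text
ball+pot, rel collar 45
[532.4 401.7  46.5] 418.4444580078125 [np.float32(438.0), np.float32(1167.0)]
[533.  401.1  44.9] 35.38888931274414 [np.float32(438.0)]
[546.8 405.7  58.4] 364.3888854980469 [np.float32(1167.0)]
newpot
[689.6 -20.4  91. ] 178.16665649414062 [np.float32(1146.0), np.float32(1537.0)]
J [527.3 408.9 158.4] [441.7 223.5] [442.  222.1]
```

```bash
python3 -c "
from h import *
y=np.radians(56.9)
plan(np.array([532.5-111.5*np.cos(y),401.5-111.5*np.sin(y),150]),56.9,1)"
```

```text
N 1 xyz [-0.067  0.169  0.168] w [ 0.001 -0.003 -0.01 ] min rad 563.0 mid [466. 316. 158.]
```

```bash
python3 -m crank '[{"x":-0.07,"y":0.17,"z":0.17,"wx":0,"wy":0,"wz":0,"fingers":0.25},{"x":0,"y":0,"z":0.3,"wx":0,"wy":0,"wz":0,"fingers":0.25},{"x":0,"y":0,"z":0.4,"wx":0,"wy":0,"wz":0,"fingers":0.25},{"x":0,"y":0,"z":0,"wx":0,"wy":0,"wz":0,"fingers":0.25},{"x":0,"y":0,"z":0,"wx":0,"wy":0,"wz":0,"fingers":0.25}]' 40
python3 - <<'E'
from h import *
s=cam('scene');
for q in('tongs_jaws','ball_center'):print(q,[(p['pixel'],p['conf']) for p in r.pinpoint('scene',q)[:1]])
P=r.observe();y=np.radians(P['orientation'][2]);J=P['ee_pos']+[111.5*np.cos(y),111.5*np.sin(y),3]
print(P['ee_pos'],J,proj(s,J),proj(s,[532.5,401.5,72]))
cv2.imwrite('pics/c3.png',cv2.resize(s['pixels'][170:290,380:500,::-1],None,fx=5,fy=5,interpolation=cv2.INTER_CUBIC))
E
```

```text
time_s: 11.35
ee_pos: [470.9, 307.7, 113.9]
orientation: [-179.9, 0.1, 56.8]
force: [0.3, 0.3, -0.6]
grip_width: 0.628
gripper_force: 6.8
tongs_jaws [([438.8, 236.4], 0.81)]
ball_center [([431.4, 251.9], 0.74)]
[472.01819754 308.23463586 115.70168335] [532.97457418 401.59720944 118.70168335] [435.24617578 237.41974022] [432.23594572 252.7853055 ]
```

View pics/c3.png

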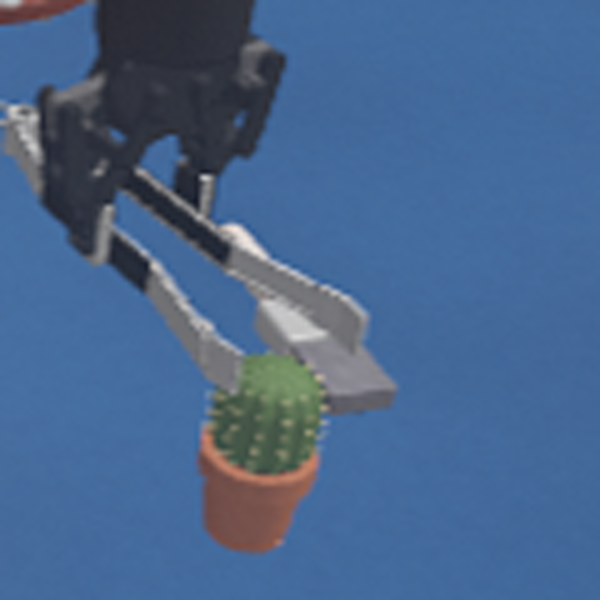

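```bash
python3 - <<'E'
from h import *
np.set_printoptions(precision=0,suppress=True)
s=cam('scene');P=r.observe();y=np.radians(P['orientation'][2]);u=np.array([np.cos(y),np.sin(y),0]);v=np.array([-u[1],u[0],0])
print(P['ee_pos'],P['orientation'])
J=P['ee_pos']+111.5*u+[0,0,3]
im=cv2.resize(s['pixels'][170:290,380:500,::-1],None,fx=5,fy=5,interpolation=cv2.INTER_CUBIC)
px=lambda p:tuple(int(round(q)) for q in (proj(s,p)-[379.5,169.5])*5)
for sg,col in((1,(0,255,255)),(-1,(255,0,255))):
  for z in(12,-12):
    b=[J+u*a+v*sg*w+[0,0,z] for a,w in((-16,34),(0,41),(16,34))]
    for i in range(2):cv2.line(im,px(b[i]),px(b[i+1]),col,1)
  for z in (9,-9):
    cv2.line(im,px(J-u*63+v*sg*26.5+[0,0,z]),px(J-u*145+v*sg*26.5+[0,0,z]),col,1)
for z in(59,85):
  cv2.polylines(im,[np.array([px([532.5+26*np.cos(t),401.5+26*np.sin(t),z]) for t in np.linspace(0,6.28,40)])],True,(0,0,255),1)
cv2.imwrite('pics/c4.png',im)
E
```

```text
[472. 308. 116.] [180.  -0.  57.]
```

View pics/c4.png

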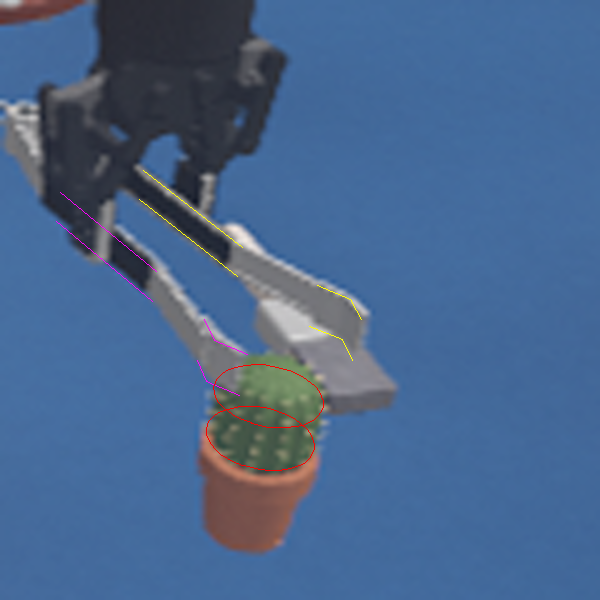

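The overlay matches the jaws and the ball to about 2 mm, so I descend over the ball.

```bash
python3 -m crank '[{"x":0,"y":0,"z":0.15,"wx":0,"wy":0,"wz":0,"fingers":0.25},{"x":0,"y":0,"z":0.2,"wx":0,"wy":0,"wz":0,"fingers":0.25},{"x":0,"y":0,"z":0.2,"wx":0,"wy":0,"wz":0,"fingers":0.25},{"x":0,"y":0,"z":0.2,"wx":0,"wy":0,"wz":0,"fingers":0.25},{"x":0,"y":0,"z":0.15,"wx":0,"wy":0,"wz":0,"fingers":0.25},{"x":0,"y":0,"z":0,"wx":0,"wy":0,"wz":0,"fingers":0.25},{"x":0,"y":0,"z":0,"wx":0,"wy":0,"wz":0,"fingers":0.25}]' 40
python3 - <<'E'
from h import *
s=cam('scene');P=r.observe();print(P['ee_pos'],P['force'],P['moment'])
for q in('ball_center','tongs_jaws'):print(q,[(p['pixel'],p['conf']) for p in r.pinpoint('scene',q)[:1]])
cv2.imwrite('pics/c5.png',cv2.resize(s['pixels'][170:290,380:500,::-1],None,fx=5,fy=5,interpolation=cv2.INTER_CUBIC))
E
```

```text
time_s: 12.25
ee_pos: [471.4, 308.0, 69.7]
orientation: [-180.0, 0.0, 56.9]
force: [-0.7, -0.3, -0.9]
grip_width: 0.62
gripper_force: 6.8
[471.71439363 308.13673043  70.08852143] [ 0.34762498 -0.21222741 -0.35908445] [0.02026945 0.04507284 0.02161652]
ball_center [([433.6, 255.8], 0.62)]
tongs_jaws [([433.6, 250.9], 0.69)]
```

View pics/c5.png

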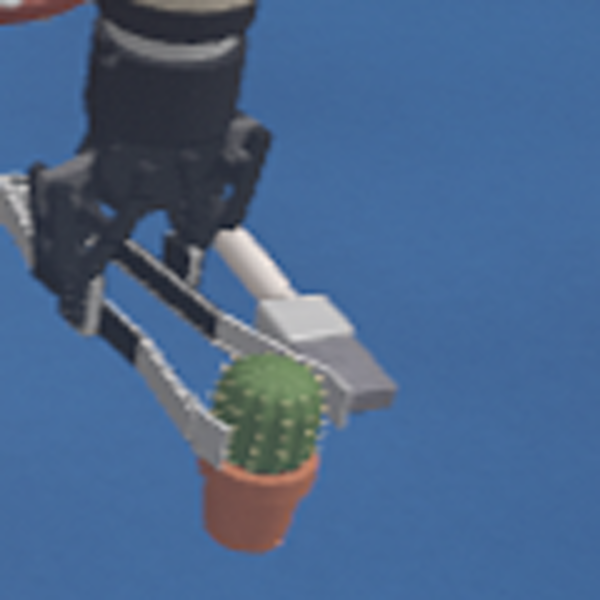

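The jaws straddle the ball at its straight part and nothing is touched. Now I squeeze.

```bash
python3 -m crank '[{"x":0,"y":0,"z":0,"wx":0,"wy":0,"wz":0,"fingers":0.15},{"x":0,"y":0,"z":0,"wx":0,"wy":0,"wz":0,"fingers":0.1},{"x":0,"y":0,"z":0,"wx":0,"wy":0,"wz":0,"fingers":0.05},{"x":0,"y":0,"z":0,"wx":0,"wy":0,"wz":0,"fingers":0.0},{"x":0,"y":0,"z":0,"wx":0,"wy":0,"wz":0,"fingers":-0.06},{"x":0,"y":0,"z":0,"wx":0,"wy":0,"wz":0,"fingers":-0.15},{"x":0,"y":0,"z":0,"wx":0,"wy":0,"wz":0,"fingers":-0.2},{"x":0,"y":0,"z":0,"wx":0,"wy":0,"wz":0,"fingers":-0.2},{"x":0,"y":0,"z":0,"wx":0,"wy":0,"wz":0,"fingers":-0.2}]' 45
```

```text
time_s: 13.3
ee_pos: [471.5, 308.1, 69.8]
orientation: [-180.0, -0.0, 56.9]
force: [0.2, 1.0, -0.1]
grip_width: 0.488
gripper_force: 45.5
```

```bash
python3 -m crank '[{"x":0,"y":0,"z":-0.1,"wx":0,"wy":0,"wz":0,"fingers":-0.2},{"x":0,"y":0,"z":-0.2,"wx":0,"wy":0,"wz":0,"fingers":-0.2},{"x":0,"y":0,"z":-0.2,"wx":0,"wy":0,"wz":0,"fingers":-0.2},{"x":0,"y":0,"z":-0.3,"wx":0,"wy":0,"wz":0,"fingers":-0.2},{"x":0,"y":0,"z":-0.3,"wx":0,"wy":0,"wz":0,"fingers":-0.2},{"x":0,"y":0,"z":-0.4,"wx":0,"wy":0,"wz":0,"fingers":-0.2},{"x":0,"y":0,"z":-0.4,"wx":0,"wy":0,"wz":0,"fingers":-0.2},{"x":0,"y":0,"z":-0.4,"wx":0,"wy":0,"wz":0,"fingers":-0.2},{"x":0,"y":0,"z":-0.4,"wx":0,"wy":0,"wz":0,"fingers":-0.2},{"x":0,"y":0,"z":-0.2,"wx":0,"wy":0,"wz":0,"fingers":-0.2},{"x":0,"y":0,"z":-0.1,"wx":0,"wy":0,"wz":0,"fingers":-0.2},{"x":0,"y":0,"z":0,"wx":0,"wy":0,"wz":0,"fingers":-0.2}]' 45
python3 - <<'E'
from h import *
s=cam('scene');P=r.observe();print(P['ee_pos'],P['force'],P['moment'])
for q in('ball_center','ball_collar','ball_root','tongs_jaws'):print(q,[(p['pixel'],p['conf']) for p in r.pinpoint('scene',q)[:1]])
y=np.radians(56.9);J=P['ee_pos']+[111.5*np.cos(y),111.5*np.sin(y),3];print(proj(s,J),proj(s,J-[0,0,27]),proj(s,J-[0,0,57]))
cv2.imwrite('pics/c6.png',cv2.resize(s['pixels'][130:290,360:520,::-1],None,fx=3.7,fy=3.7,interpolation=cv2.INTER_CUBIC))
E
```

```text
time_s: 14.5
ee_pos: [471.7, 308.1, 220.3]
orientation: [180.0, -0.0, 56.9]
force: [-0.4, 0.6, -1.5]
grip_width: 0.485
gripper_force: 45.7
[471.43613978 308.01098513 219.49369373] [-0.17075936 -0.7716528  -1.4573287 ] [-0.11455984  0.0456686  -0.00782536]
ball_center [([442.6, 201.7], 0.68)]
ball_collar [([440.7, 213.8], 0.55)]
ball_root [([440.0, 221.1], 0.98)]
tongs_jaws [([443.6, 200.4], 0.97)]
[442.47281006 200.43891859] [440.52870635 210.36084138] [438.42506561 221.09697696]
```

View pics/c6.png

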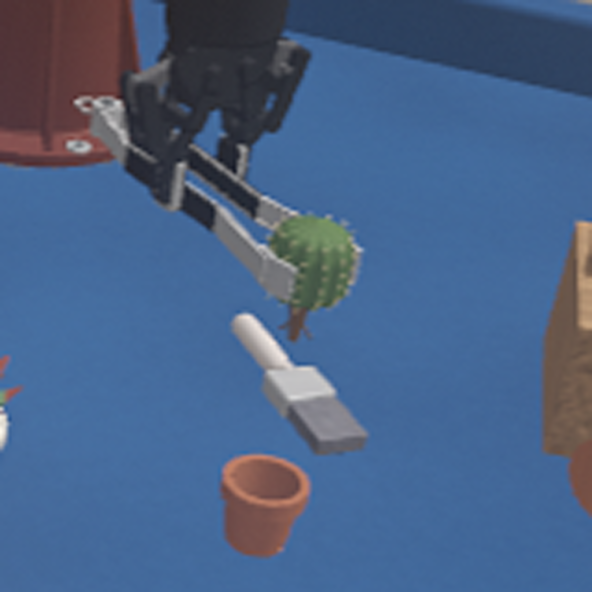

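The cactus is off the pot and hangs upright, with its root at crop (297,325); the clay pot is still standing. Before the move I refine the white pot's position.

```bash
cat > fp.py <<'E'
from fit import *
wb={'top':(262,138,318,194),'scene':(232,213,280,266)}
wm=lambda i:(hsv(i)[...,1]<105).astype(np.float32)
for n,b in wb.items():
    m=wm(I[n][b[1]:b[3],b[0]:b[2]]);print(n,m.sum(),[ (a.min(),a.max()) for a in np.nonzero(m)])
for br in (34,38):
    wp=[(br,-88),(46,-14),(52.5,-12),(52.5,0)]
    fit(wp,wb,wm,[690,-26,88])
    v=None
    for n in wb:
        f=lambda z:None
        M=wm(I[n][wb[n][1]:wb[n][3],wb[n][0]:wb[n][2]])
        c=lambda v:np.abs(soft(hull(C[n],prof(wp)+[v[0],v[1],88]),wb[n])-M).sum()
        s=minimize(c,[690,-26],method='Nelder-Mead',options=dict(initial_simplex=[[690,-26],[698,-26],[690,-18]]));print(br,n,s.x,s.fun)
E
python3 fp.py
```

```text
top 1118.0 [(np.int64(0), np.int64(46)), (np.int64(0), np.int64(55))]
scene 1529.0 [(np.int64(0), np.int64(48)), (np.int64(3), np.int64(47))]
[689.6 -20.6  90.5] 158.13888549804688 [np.float32(1118.0), np.float32(1529.0)]
34 top [690.8 -22.1] 44.55555725097656
34 scene [687.1 -21.2] 100.24999237060547
[689.9 -20.9  91.8] 163.75 [np.float32(1118.0), np.float32(1529.0)]
38 top [692.1 -22. ] 44.97222137451172
38 scene [684.6 -22.8] 89.11111450195312
```

```bash
python3 -c "
from h import *
y=np.radians(30)
p=[689.5-111.5*np.cos(y),-22-111.5*np.sin(y),230]
plan(p,30,20);plan(p,30,28)"
```

```text
N 20 xyz [-0.183  0.365 -0.011] w [-0.     0.001  0.269] min rad 562.0 mid [555. 122. 225.]
N 28 xyz [-0.13   0.261 -0.008] w [-0.     0.     0.192] min rad 562.0 mid [555. 122. 225.]
```

```bash
python3 -m crank '[{"x":-0.06,"y":0.13,"z":-0.02,"wx":0,"wy":0,"wz":0.1,"fingers":-0.2},{"x":-0.07,"y":0.13,"z":-0.02,"wx":0,"wy":0,"wz":0.1,"fingers":-0.2},{"x":-0.13,"y":0.26,"z":-0.02,"wx":0,"wy":0,"wz":0.19,"fingers":-0.2},{"x":-0.13,"y":0.26,"z":-0.02,"wx":0,"wy":0,"wz":0.19,"fingers":-0.2},{"x":-0.13,"y":0.26,"z":-0.02,"wx":0,"wy":0,"wz":0.19,"fingers":-0.2},{"x":-0.13,"y":0.26,"z":-0.02,"wx":0,"wy":0,"wz":0.19,"fingers":-0.2},{"x":-0.13,"y":0.26,"z":-0.02,"wx":0,"wy":0,"wz":0.19,"fingers":-0.2},{"x":-0.13,"y":0.26,"z":-0.02,"wx":0,"wy":0,"wz":0.19,"fingers":-0.2},{"x":-0.13,"y":0.26,"z":-0.02,"wx":0,"wy":0,"wz":0.19,"fingers":-0.2},{"x":-0.13,"y":0.26,"z":-0.02,"wx":0,"wy":0,"wz":0.19,"fingers":-0.2},{"x":-0.13,"y":0.26,"z":-0.02,"wx":0,"wy":0,"wz":0.19,"fingers":-0.2},{"x":-0.13,"y":0.26,"z":-0.02,"wx":0,"wy":0,"wz":0.19,"fingers":-0.2},{"x":-0.13,"y":0.26,"z":0,"wx":0,"wy":0,"wz":0.19,"fingers":-0.2},{"x":-0.13,"y":0.26,"z":0,"wx":0,"wy":0,"wz":0.19,"fingers":-0.2},{"x":-0.13,"y":0.26,"z":0,"wx":0,"wy":0,"wz":0.19,"fingers":-0.2},{"x":-0.13,"y":0.26,"z":0,"wx":0,"wy":0,"wz":0.19,"fingers":-0.2},{"x":-0.13,"y":0.26,"z":0,"wx":0,"wy":0,"wz":0.19,"fingers":-0.2},{"x":-0.13,"y":0.26,"z":0,"wx":0,"wy":0,"wz":0.19,"fingers":-0.2},{"x":-0.13,"y":0.26,"z":0,"wx":0,"wy":0,"wz":0.19,"fingers":-0.2},{"x":-0.13,"y":0.26,"z":0,"wx":0,"wy":0,"wz":0.19,"fingers":-0.2}]' 45
python3 -m crank '[{"x":-0.13,"y":0.26,"z":0,"wx":0,"wy":0,"wz":0.19,"fingers":-0.2},{"x":-0.13,"y":0.26,"z":0,"wx":0,"wy":0,"wz":0.19,"fingers":-0.2},{"x":-0.13,"y":0.26,"z":0,"wx":0,"wy":0,"wz":0.19,"fingers":-0.2},{"x":-0.13,"y":0.26,"z":0,"wx":0,"wy":0,"wz":0.19,"fingers":-0.2},{"x":-0.13,"y":0.26,"z":0,"wx":0,"wy":0,"wz":0.19,"fingers":-0.2},{"x":-0.13,"y":0.26,"z":0,"wx":0,"wy":0,"wz":0.19,"fingers":-0.2},{"x":-0.13,"y":0.26,"z":0,"wx":0,"wy":0,"wz":0.19,"fingers":-0.2},{"x":-0.13,"y":0.26,"z":0,"wx":0,"wy":0,"wz":0.19,"fingers":-0.2},{"x":-0.07,"y":0.13,"z":0,"wx":0,"wy":0,"wz":0.1,"fingers":-0.2},{"x":-0.06,"y":0.13,"z":0,"wx":0,"wy":0,"wz":0.1,"fingers":-0.2},{"x":0,"y":0,"z":0,"wx":0,"wy":0,"wz":0,"fingers":-0.2},{"x":0,"y":0,"z":0,"wx":0,"wy":0,"wz":0,"fingers":-0.2}]' 45
cat > chk.py <<'E'
from h import *
import sys
np.set_printoptions(precision=1,suppress=True)
s=cam('scene');t=cam('top');P=r.observe();print(P['ee_pos'],P['orientation'],P['force'],P['time_s'])
y=np.radians(P['orientation'][2]);J=P['ee_pos']+[111.5*np.cos(y),111.5*np.sin(y),2]
print('J',J)
for q,dz in(('ball_center',0),('ball_collar',-27),('ball_root',-57),('tongs_jaws',1),('newpot_rim',None)):
    a=r.pinpoint('scene',q);b=r.pinpoint('top',q)
    g=J+[0,0,dz] if dz is not None else np.array([689.5,-22,88])
    print(q,'pred s',proj(s,g),'t',proj(t,g),'net',[p['pixel'] for p in a[:1]],[p['pixel'] for p in b[:1]],tri(s,a[0]['pixel'],t,b[0]['pixel']) if a and b else '')
i=[cv2.resize(c['pixels'][v0:v0+125,u0:u0+84,::-1],None,fx=4.7,fy=4.7,interpolation=cv2.INTER_CUBIC) for c,u0,v0 in((s,215,145),(t,245,110))]
cv2.imwrite('pics/'+sys.argv[1],np.hstack(i))
E
python3 chk.py c7.png; python3 -c "
from h import *
y=np.radians(30);plan([689.5-111.5*np.cos(y),-22-111.5*np.sin(y),122],30,1)"
```

```text
time_s: 16.85
ee_pos: [573.4, 51.3, 231.8]
orientation: [180.0, -0.0, 38.7]
force: [-0.7, 0.2, -1.8]
grip_width: 0.485
gripper_force: 45.8
time_s: 18.05
ee_pos: [592.1, -76.6, 231.8]
orientation: [-180.0, -0.0, 30.2]
force: [-0.1, 0.8, -1.7]
grip_width: 0.489
gripper_force: 45.8
[592.1 -76.3 231.9] [-180.    -0.    30.2] [ 0.4  0.9 -1.8] 18.15
J [688.5 -20.2 233.9]
ball_center pred s [253.3 177.7] t [289.  146.8] net [[252.7, 176.7]] [] 
ball_collar pred s [253.7 187.3] t [288.8 150.5] net [[254.5, 189.3]] [] 
ball_root pred s [254.1 197.8] t [288.6 154.4] net [[253.6, 197.9]] [] 
tongs_jaws pred s [253.2 177.4] t [289.  146.7] net [[252.3, 179.5]] [] 
newpot_rim pred s [254.6 227.1] t [288.7 164.5] net [[253.0, 229.1]] [] 
N 1 xyz [0.004 0.025 2.196] w [-0.001 -0.001  0.031] min rad 597.0 mid [592. -77. 232.]
```

View pics/c7.png

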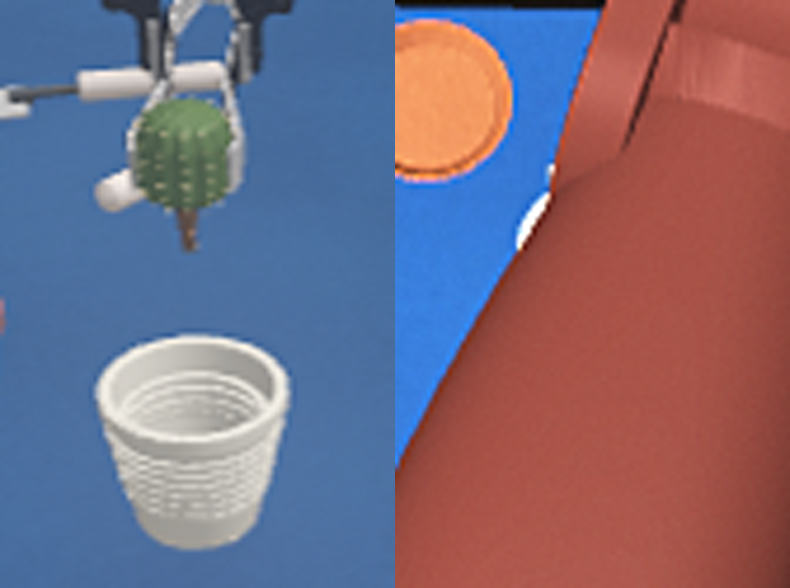

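In the left panel the cactus hangs upright (body at crop (183,155), root tip at (190,248)), centred over the pot mouth, whose rim centre is at (194,390). Now I lower it.

```bash
python3 -m crank '[{"x":0.02,"y":0,"z":0.1,"wx":0,"wy":0,"wz":0,"fingers":-0.2},{"x":0,"y":0,"z":0.2,"wx":0,"wy":0,"wz":0,"fingers":-0.2},{"x":0,"y":0,"z":0.25,"wx":0,"wy":0,"wz":0,"fingers":-0.2},{"x":0,"y":0,"z":0.25,"wx":0,"wy":0,"wz":0,"fingers":-0.2},{"x":0,"y":0,"z":0.25,"wx":0,"wy":0,"wz":0,"fingers":-0.2},{"x":0,"y":0,"z":0.25,"wx":0,"wy":0,"wz":0,"fingers":-0.2},{"x":0,"y":0,"z":0.2,"wx":0,"wy":0,"wz":0,"fingers":-0.2},{"x":0,"y":0,"z":0.2,"wx":0,"wy":0,"wz":0,"fingers":-0.2},{"x":0,"y":0,"z":0.2,"wx":0,"wy":0,"wz":0,"fingers":-0.2},{"x":0,"y":0,"z":0.2,"wx":0,"wy":0,"wz":0,"fingers":-0.2},{"x":0,"y":0,"z":0.1,"wx":0,"wy":0,"wz":0,"fingers":-0.2},{"x":0,"y":0,"z":0,"wx":0,"wy":0,"wz":0,"fingers":-0.2},{"x":0,"y":0,"z":0,"wx":0,"wy":0,"wz":0,"fingers":-0.2}]' 45
python3 chk.py c8.png
```

```text
time_s: 19.95
ee_pos: [593.1, -76.4, 122.1]
orientation: [180.0, -0.0, 30.2]
force: [-0.2, -0.3, -1.9]
grip_width: 0.484
gripper_force: 45.8
[593.4 -76.4 122.5] [180.   -0.   30.2] [ 0.1 -1.2 -1.9] 20.05
J [689.8 -20.4 124.5]
ball_center pred s [254.5 215.5] t [288.4 160.3] net [[254.4, 217.9]] [] 
ball_collar pred s [254.9 224.3] t [288.2 163.4] net [[253.4, 223.1]] [] 
ball_root pred s [255.3 233.8] t [288.1 166.7] net [[257.1, 232.8]] [] 
tongs_jaws pred s [254.5 215.2] t [288.4 160.2] net [[253.7, 216.5]] [[330.3, 230.5]] (array([ 519.3, -148.9,  -15.9]), np.float64(0.37153924876431327))
newpot_rim pred s [254.6 227.1] t [288.7 164.5] net [[250.5, 229.2]] [[211.1, 188.9]] (array([675.3,  96.7, 120.3]), np.float64(228.61141460256644))
```

View pics/c8.png

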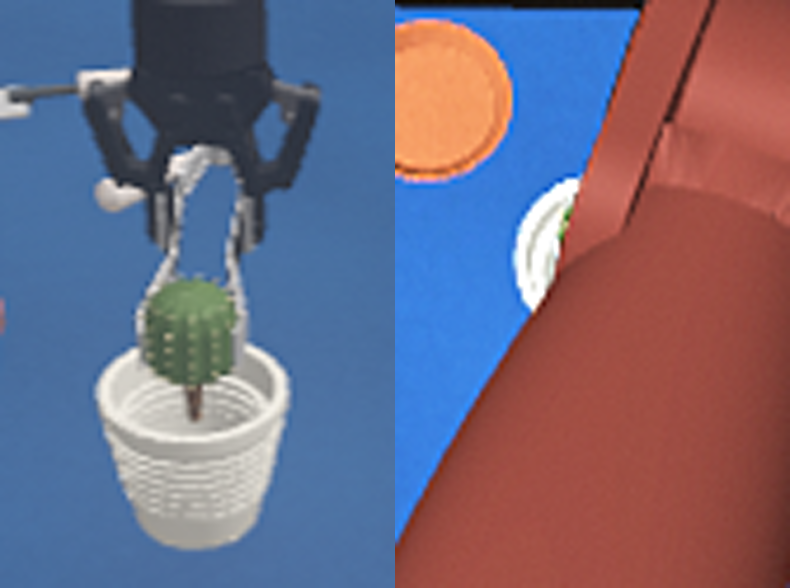

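The picture shows the root inside the mouth (tip at crop (195,420), as predicted for a centred cactus). The body is above the rim and nothing else is touched. I'm handing in.

```bash
python3 -c "
from bench import r
print(r.hand_in())"
```

```text
the job is handed in; nothing more can be done
None
```

I handed the job in at about 20 s with the cactus still held in the tongs, upright and centred over the white pot; its root hangs inside and its body is roughly 10 mm above the rim. The last camera picture showed it touching only the tongs, but no verdict came back.

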